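# Change the bottle roller to third speed and lock the gate

## Task

The bottle roller on the bench is locked in first speed. With the fingertips, push the locking bolt right out of the gate by its upright tab, push the selector lever through the H-shaped gate fully home into the slot whose tag has three raised dots, then push the bolt back shut across the gate to lock the lever there. Only push, without forcing anything, and leave the bottle on the rollers and the other things on the bench where they are.

Things in the scene. Friction and masses are not known exactly. Their poses are not given: they have to be found in the camera images.
- roller: Bottle roller, a grey bench machine, fixed, 127 (x) by 364 (y) mm. Origin on the bench under the centre of its H-gate; x to its rear, y to its left (to the rollers), z up. Gearbox x -62..60, y -116..50, top z 98 mm. On the left two rubber rollers along y carry a bottle, top at z 124 mm.
- gate (a point): Centre of the H-gate, on top of the steel gate plate (114 x 84 mm), 106 mm above the bench; axes as the machine's. Two slots run along x at y = -20 and y = +20 mm, each 14 mm wide, ending at x = -29 and +29; a cross channel along y, 20 mm wide (x -10..10), joins them.
- shift (a joint): Fore-and-aft tilt of the selector lever, rad: 0 in the cross channel (neutral), negative to the machine's front, positive to its rear; about -0.27 or +0.27 fully home in a slot. Free to go across between -0.05 and +0.05. No springs or detents: it stays where left (about 1.5 N at the knob moves it); the slot walls stop it.
- select (a joint): Sideways tilt of the selector lever, rad: about -0.22 in the right-hand slots (y = -20 mm), +0.22 in the left-hand slots (y = +20 mm); the outer walls stop it at about -0.25 and +0.25.
- lever_knob (a point): Centre of the selector lever's round black knob, 31 mm across. The lever is a straight 10 mm steel stem that tilts both ways about a pivot 15 mm above the bench, under the gate's centre; the knob's centre is 152 mm from that pivot and its top 15 mm further. Home in a slot the knob stands about 33 mm sideways and 40 mm fore or aft of the gate's centre.
- lever_gate (a point): The point of the lever's stem 88 mm from its pivot, where it passes through the gate plate. About 23 mm to the front or rear of the gate's centre with the lever fully home in a slot.
- bolt (a joint): Locking bolt, m: 0 shut (a flat bar, 28 mm wide and 6 mm thick, lies across the gate along the cross channel and holds the lever in its slot), 0.060 fully open (drawn to the machine's right, -y, clear of the gate; the lever passes from 0.053). About 2 N moves it, it stays where left, and it goes shut only with the lever home in a slot.
- bolt_tab (a point): A point in the upright push tab at the right-hand end of the bolt, 143 mm above the bench. The tab is 35 mm wide along the machine's x, 8 to 10 mm thick along y, and ends 10 mm above this point; its flat faces look to the machine's left and right. Low straps to its left reach up to 117 mm above the bench.
- tag_1: Aluminium speed tag with 1 raised dark dot, 18 mm (x) by 30 mm (y), 1.5 mm thick, flat on the gate plate straight beyond the end of the slot it names. Origin under its middle, 45 mm (x) and 20 mm (y) from the gate's centre. Always at the rear right slot, where the lever starts.
- tag_2: Aluminium speed tag with 2 raised dark dots in a row, 18 mm (x) by 30 mm (y), 1.5 mm thick, flat on the gate plate straight beyond the end of the slot it names. Origin under its middle, 45 mm (x) and 20 mm (y) from the gate's centre. At the front left or the rear left slot; differs from machine to machine.
- tag_3: Aluminium speed tag with 3 raised dark dots in a row, 18 mm (x) by 30 mm (y), 1.5 mm thick, flat on the gate plate straight beyond the end of the slot it names. Origin under its middle, 45 mm (x) and 20 mm (y) from the gate's centre. At the front left or the rear left slot; differs from machine to machine.
- tag_4: Aluminium speed tag with 4 raised dark dots in a row, 18 mm (x) by 30 mm (y), 1.5 mm thick, flat on the gate plate straight beyond the end of the slot it names. Origin under its middle, 45 mm (x) and 20 mm (y) from the gate's centre. Always at the front right slot.
- pigment_bottle: Loose round white bottle, 58 across, 140 long, lying along the two rollers, neck to the left. Origin at the centre of its flat bottom, its z axis along the bottle. Must stay there.
- mould: Bystander: pale blue silicone mould half, 60x85x24, lying to the right of the machine. Origin under its centre.
- cast_knob: Bystander: red cast knob-shaped part, 55x55x44, right of the machine. Origin under its centre.
- tape_roll: Bystander: roll of masking tape, 104 across, 25 high, lying to the left. Origin under its centre.
- pour_funnel: Bystander: white funnel standing on its rim, 74 across, 66 high, to the left. Origin under its centre.
- blue_bottle: Bystander: blue bottle, 68x69x165, standing to the right. Origin under its centre.
- nozzle_bottle: Bystander: slim bottle with a pointed nozzle, 40 across, 120 high, behind the machine. Origin under its centre.

How it is judged:
By the outcome, as a careful person would: the job done as asked, in the order asked, and still so for the second after the job is handed in, with the robot touching nothing.
It also fails if it takes over 64 s, if anything falls off the work surface, if the arm or the gripper's body presses on something with over 40 N, if the wrist force passes 120 N, or if a joint passes its speed limit or range.

## Robot

A 6-joint arm with a two-finger parallel gripper is mounted at the origin on a cart in front of the work surface, level with it; the furniture and walls round the work are solid. World frame = base frame: x ahead of the robot, y to its left, z up, the work surface at z = 0. Lengths are in m, angles in degrees, forces in N, time in s.
With the tool pointing down it reaches from about 0.325 to 0.875 m from the base axis. Payload 4.4 kg.
Tool frame: the origin (TCP) lies on the centre line of the jaws, within the pads' length; the fingertips stand 17 mm ahead of it and the grasp point (between the pads) lies 2 mm behind it; z points along the fingers, y is the line along which they close (so a half turn about z gives the same grasp; the last joint's range is limited). The gripper opens to 85 mm and grips with 20 to 120 N. Pads are 22 mm wide; open, the fingers measure 114 mm over their backs; the gripper's body (76 mm by 85 mm) begins 54 mm behind the grasp point. The pads swing forward as they close: fully open they stand 13 mm farther back than shut.
Start: joints at [-80.93, 11.837, 88.321, -0, 79.842, -8.623], TCP at [0.175, -0.548, 0.248] pointing down, gripper open.
Joint ranges: [-156.59, 156.59], [-49.26, 127.26], [12.9, 141.05], [-63.56, 243.56], [4.71, 150.69], [-161.64, 161.64]. Speed limits (degrees/s): [159.86, 159.86, 180, 180, 180, 180].

## Interface

Orientations are given as [roll, pitch, yaw] about the fixed x, y, z axes, in that order (R = Rz(yaw) Ry(pitch) Rx(roll)).
In Python, from plant import observe, camera, job_done gives the robot as it stands. The module is installed in compiled form; this text tells all that it offers.
- The arm moves only by the tool play_rows, never from a script. Its argument "commands" is a list that holds one entry, the list of rows, each a list of 7 numbers: the turn, a rotation vector about the tool's x, y, z in degrees, then the shift along the tool's x, y, z in m, then the finger opening in m, from 0 to 0.0854. A call has 1 to 20 rows; each row shifts and turns the commanded pose from where the row before left it, along the tool's axes as they then stand; what a row does not reach is not made up. A row lasts 1/10 s, in which the tool goes at most 50 mm and 8.59 degrees, less where a joint would pass 70% of its speed; a pose out of reach is approached as far as the arm can. A call with a gripper value outside its range is refused whole. The fingers move at their own pace and stop on an object; "force" is the grip in N (left out, the last holds). Time passes only in rows, so rows that do not move let the fingers close. It gives the time, the measured TCP pose, the force, the opening and the grip force at its end, in the units of the state.
- observe(): the state, without advancing time (a new reading comes with each control period).
- camera(name): name is "scene" or "top"; returns a dict with "pixels" (420x560x3 uint8, red, green, blue), "fx", "fy", "cx", "cy" (pixels), "rvec" (rotation vector, rad) and "tvec" (3), from world to camera coordinates, as OpenCV has them. Camera axes: x right, y down, z forward; pixel columns grow to the right and rows downward; lengths in m; the calibration is good to about 2 mm. A picture is of the moment at which its call begins. There is no depth.
- job_done(): hands the job in; it is judged then, once.
The state is a dict: "time": time; "qpos": joint angles; "joint_vel": joint speeds; "joint_efforts": joint torques, N m; "eef_pos": TCP position; "ee_rot": TCP orientation; "wrist_force": force on the tool from outside, world axes, zero at the start; "moment": the same for the moment, N m; "grip_width": opening from 0.0 (shut) to 1.0 (fully open); "gripper_force": force on a finger pad.
Only numpy, scipy, OpenCV 4.12 (cv2) and the standard library are available. Lean on these libraries where they do the work, as an engineer would, in place of code of your own. Each camera call takes 0.05 s, during which the arm holds its last target. There are 200 camera calls.

## Working session

There is one attempt and no reset: what is moved stays moved. The work goes in short steps, Python scripts to look and compute and a tool call to move; the robot and the scene stay as the last step left them, time stands still between calls to the robot, and variables do not carry over. Pictures are saved under pics/ and viewed, at most 10 in all, crops included, and the job is handed in when it is done.

Besides the shell and the picture viewer there is one more tool, called after "Call:" as a command line: name --argument value ..., lists and objects as JSON in quotes. play_rows: Moves the arm, as the interface text tells. Its arguments: {"type":"object","properties":{"commands":{"type":"array"},"force":{"type":"number"}},"required":["commands"]}

```bash
mkdir -p pics; python3 - <<'E'
from plant import observe,camera
import cv2,numpy as np
for n in("scene","top"):
    c=camera(n);cv2.imwrite(f"pics/{n}0.png",c["pixels"][:,:,::-1]);print(n,c["fx"],c["fy"],c["cx"],c["cy"],c["rvec"],c["tvec"])
s=observe();print(s)
E
```

```text
scene 402.3405043642228 402.3405043642228 279.59093317416324 209.2034120756538 [ 0.75887736 -2.51712546  1.23749727] [0.42450863 0.30505136 0.89579978]
top 390.25821916501087 390.25821916501087 272.06582431092374 207.39151017107739 [ 2.12276904 -2.15624225  0.13810035] [-0.00553883  0.57083201  1.3310965 ]
{'time': 0.1, 'qpos': array([-8.09281549e+01,  1.18808812e+01,  8.83980944e+01, -1.41888740e-03,
        7.98432222e+01, -8.62406060e+00]), 'joint_vel': array([-0.02898534,  0.00274796, -0.21995067,  0.02840495, -0.04438212,
        0.00248975]), 'joint_efforts': array([-5.02883468e-04, -3.84091115e+01, -2.92549521e+01, -2.06768823e-04,
        4.80455710e-03, -1.94781774e-05]), 'eef_pos': array([ 0.17464546, -0.54713407,  0.24721459]), 'ee_rot': array([-1.79878974e+02, -1.69432884e-02,  1.76961395e+01]), 'wrist_force': array([ 0.33732252,  0.21207103, -0.23553706]), 'moment': array([-0.00487549,  0.00843115, -0.00124406]), 'gripper_force': 0.0, 'grip_width': 0.9983127474687253}
```

View pics/scene0.png

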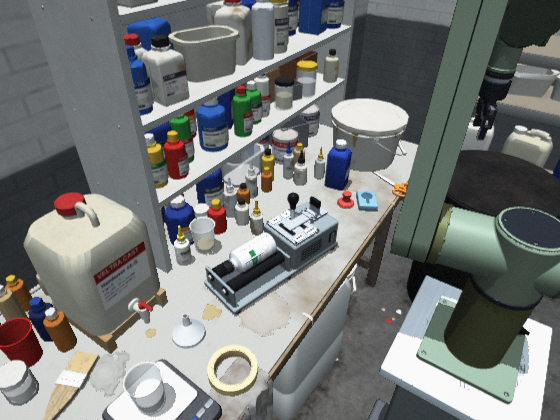

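View pics/top0.png

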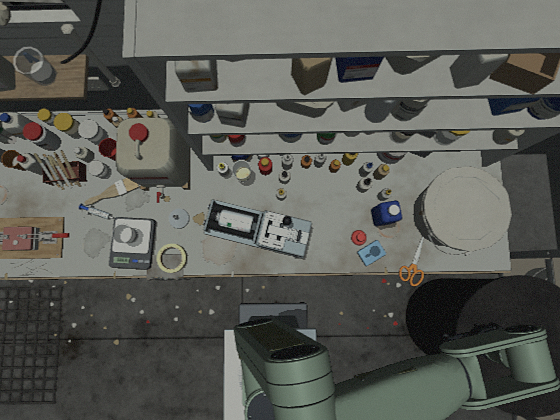

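Scene: the machine is near (280,240). Top: it is near (258,228), with the gate at about (285,232) and the knob at about (287,219). I need enlarged views.

```bash
python3 - <<'E'
import cv2,numpy as np
a=cv2.imread("pics/scene0.png")[185:285,260:350];b=cv2.imread("pics/top0.png")[195:265,195:320]
a=cv2.resize(a,None,fx=6,fy=6,interpolation=cv2.INTER_CUBIC)
b=cv2.resize(b,None,fx=6.4,fy=6.4,interpolation=cv2.INTER_CUBIC)
cv2.imwrite("pics/sc1.png",a);cv2.imwrite("pics/tc1.png",b)
E
```

```text
(no output)
```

View pics/sc1.png

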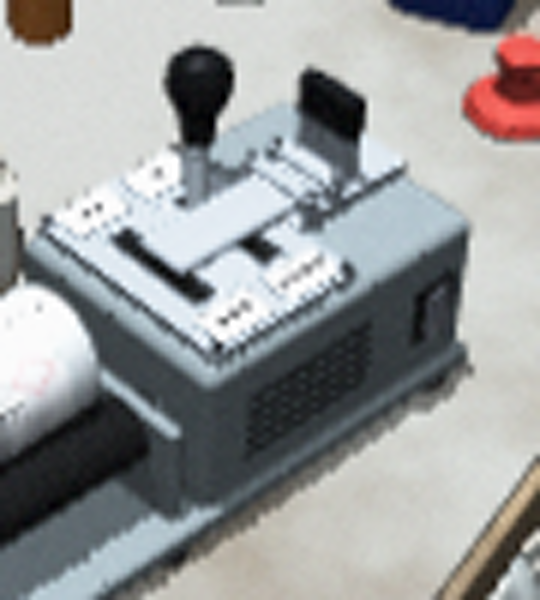

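View pics/tc1.png

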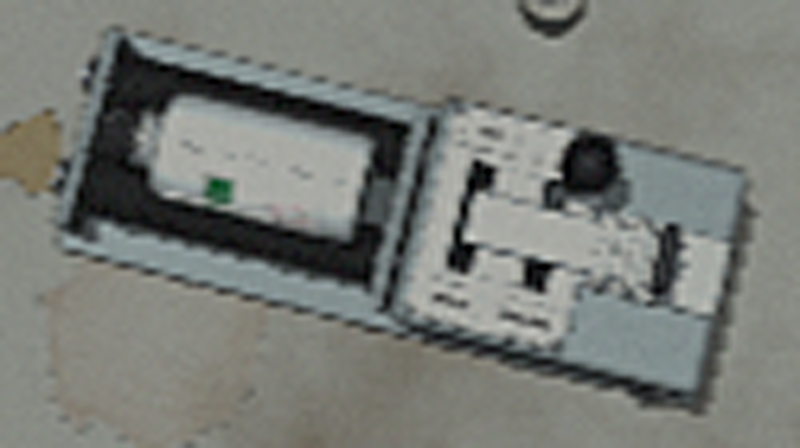

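The front-left tag at scene crop (235,312) has three dots. The rear-left tag at (92,210) has two and the front-right at (300,270) has four, so the target is front left. Next I fit the machine pose.

```bash
cat >h.py <<'E'
import numpy as np,cv2
from scipy.optimize import least_squares
from plant import observe,camera
def proj(c,P):return cv2.projectPoints(np.float64(P).reshape(-1,3),c["rvec"],c["tvec"],np.array([[c["fx"],0,c["cx"]],[0,c["fy"],c["cy"]],[0,0,1.]]),None)[0][:,0]
def w(p,P):
    P=np.float64(P).reshape(-1,3);t=p[2];R=np.array([[np.cos(t),-np.sin(t),0],[np.sin(t),np.cos(t),0],[0,0,1]])
    return P@R.T+[p[0],p[1],0]
E
python3 - <<'E'
from h import *
S=camera("scene");T=camera("top")
tag=lambda i:{1:[.045,-.02,.1075],2:[.045,.02,.1075],3:[-.045,.02,.1075],4:[-.045,-.02,.1075]}[i]
kn=[.0405,-.033,.1577]
sp=[(tag(2),92,210),(tag(1),158,172),(tag(3),235,312),(tag(4),300,270),(kn,200,82),([-.062,.05,.098],212,388)]
tp=[(tag(2),490,132),(tag(3),450,300),(tag(4),522,318),(kn,590,163),([.060,-.116,.098],745,168)]
cv=lambda a,s,o:(np.array([[q[1],q[2]] for q in a])+.5)/s-.5+o
su=cv(sp,6,[260,185]);tu=cv(tp,6.4,[195,195])
f=lambda p:np.r_[(proj(S,w(p,[q[0] for q in sp]))-su).ravel(),(proj(T,w(p,[q[0] for q in tp]))-tu).ravel()]
r=least_squares(f,[.5,0,-.2],loss="soft_l1");p=r.x
print(p,np.rad2deg(p[2]));print(f(p).reshape(-1,2).round(1).tolist())
g=lambda q:np.r_[(proj(S,w(p,[q[0],q[1],.153]))-cv([(0,337,84)],6,[260,185])).ravel(),(proj(T,w(p,[q[0],q[1],.153]))-cv([(0,667,258)],6.4,[195,195])).ravel()]
q=least_squares(g,[0,-.09]);print("tab",q.x,q.fun)
np.save("p.npy",p)
E
```

```text
[ 0.48437283 -0.02130114 -0.25387988] -14.546245403695657
[[-0.2, 0.5], [-0.2, 0.6], [-0.2, 0.6], [0.1, 0.8], [-1.9, -0.5], [-0.4, -0.3], [0.4, 0.5], [0.2, 0.6], [0.7, 0.6], [0.3, -1.0], [1.1, 0.4]]
tab [-0.00055174 -0.08277862] [-0.46701073  0.19781793  0.39692047  0.40302458]
```

Call:
play_rows --commands '[[[0, 0, -5.8, 0, 0, 0, 0], [0, 0, -5.8, 0, 0, 0, 0], [0, 0, -5.8, 0, 0, 0, 0], [0, 0, -5.8, 0, 0, 0, 0], [0, 0, -5.8, 0, 0, 0, 0], [0, 0, -5.8, 0, 0, 0, 0], [0, 0, -5.8, 0, 0, 0, 0], [0, 0, -5.8, 0, 0, 0, 0], [0, 0, -5.8, 0, 0, 0, 0], [0, 0, -5.8, 0, 0, 0, 0], [0, 0, 0, 0, 0, 0, 0], [0, 0, 0, 0, 0, 0, 0]]]'

```text
time: 1.4
eef_pos: [0.1747, -0.5477, 0.248]
ee_rot: [-180.0, -0.0, 75.6]
wrist_force: [0.5, -0.0, 0.1]
grip_width: -0.0
gripper_force: 0.0
```

```bash
cat >>h.py <<'E'
def m():
    s=observe();p=np.load("p.npy");d=s["eef_pos"]-[p[0],p[1],0];c,n=np.cos(p[2]),np.sin(p[2])
    print("t",round(s["time"],2),"TCP machine mm",(1000*np.array([c*d[0]+n*d[1],-n*d[0]+c*d[1],d[2]])).round(1),s["ee_rot"].round(2),"F",s["wrist_force"].round(1),s["grip_width"])
E
python3 -c "from h import *;m()"
```

```text
t 1.4 TCP machine mm [-167.5 -587.3  248. ] [-1.7999e+02 -3.0000e-02  7.5570e+01] F [ 0.5 -0.   0.1] -0.00039896769555802477
```

Call:
play_rows --commands '[[[0, 0, 0, 0.031, 0.0097, 0, 0], [0, 0, 0, 0.031, 0.0097, 0, 0], [0, 0, 0, 0.031, 0.0097, 0, 0], [0, 0, 0, 0.031, 0.0097, 0, 0], [0, 0, 0, 0.031, 0.0097, 0, 0], [0, 0, 0, 0.031, 0.0097, 0, 0], [0, 0, 0, 0.031, 0.0097, 0, 0], [0, 0, 0, 0.031, 0.0097, 0, 0], [0, 0, 0, 0.031, 0.0097, 0, 0], [0, 0, 0, 0.031, 0.0097, 0, 0], [0, 0, 0, 0.031, 0.0097, 0, 0], [0, 0, 0, 0.031, 0.0097, 0, 0], [0, 0, 0, 0.031, 0.0097, 0, 0], [0, 0, 0, 0.031, 0.0097, 0, 0], [0, 0, 0, 0.031, 0.0097, 0, 0], [0, 0, 0, 0.031, 0.0097, 0, 0], [0, 0, 0, 0.031, 0.0097, 0, 0], [0, 0, 0, 0, 0, 0, 0], [0, 0, 0, 0, 0, 0, 0], [0, 0, 0, 0, 0, 0, 0]]]'

```text
time: 3.4
eef_pos: [0.4644, -0.0785, 0.2482]
ee_rot: [-180.0, 0.0, 75.6]
wrist_force: [0.7, 1.0, 0.5]
grip_width: 0.001
gripper_force: 0.0
```

```bash
python3 -c "from h import *;m()"
```

```text
t 3.4 TCP machine mm [ -5.  -60.4 248.2] [-1.7998e+02  3.0000e-02  7.5620e+01] F [0.7 1.  0.5] 0.0014573778686952452
```

Call:
play_rows --commands '[[[0, 0, 0, 0, 0, 0.015, 0], [0, 0, 0, 0, 0, 0.015, 0], [0, 0, 0, 0, 0, 0.015, 0], [0, 0, 0, 0, 0, 0.015, 0], [0, 0, 0, 0, 0, 0.01, 0], [0, 0, 0, 0, 0, 0, 0], [0, 0, 0, 0, 0, 0, 0]]]'

```text
time: 4.1
eef_pos: [0.4648, -0.0785, 0.1786]
ee_rot: [180.0, 0.0, 75.6]
wrist_force: [-0.0, -0.7, -0.4]
grip_width: -0.001
gripper_force: 0.0
```

```bash
python3 - <<'E'
from h import *
m()
a=camera("scene")["pixels"][165:265,250:360,::-1];b=camera("top")["pixels"][195:265,225:320,::-1]
a=cv2.resize(a,(396,360),interpolation=3);b=cv2.resize(b,(400,295),interpolation=3)
o=np.zeros((360,800,3),np.uint8);o[:,:396]=a;o[:295,400:]=b;cv2.imwrite("pics/a2.png",o)
E
```

```text
t 4.1 TCP machine mm [ -4.6 -60.3 178.6] [179.99   0.    75.63] F [-0.  -0.7 -0.4] -0.0005224691199105377
```

View pics/a2.png

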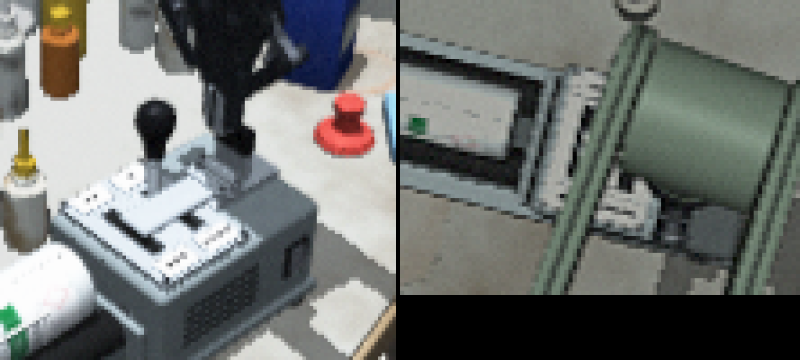

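The fingertips at about (230,130) are just left of the tab and clear of the knob at (155,118). The front-left tag at (175,262) again shows three dots.

Call:
play_rows --commands '[[[0, 0, 0, 0, 0, 0.006, 0], [0, 0, 0, 0, 0, 0.006, 0], [0, 0, 0, 0, 0, 0.006, 0], [0, 0, 0, 0, 0, 0.006, 0], [0, 0, 0, 0, 0, 0.006, 0], [0, 0, 0, 0, 0, 0, 0], [0, 0, 0, 0, 0, 0, 0]]]'

```text
time: 4.9
eef_pos: [0.4646, -0.0779, 0.148]
ee_rot: [-180.0, -0.0, 75.7]
wrist_force: [0.0, 0.2, -0.1]
grip_width: 0.001
gripper_force: 0.0
```

Call:
play_rows --commands '[[[0, 0, 0, -0.004, 0, 0, 0], [0, 0, 0, -0.004, 0, 0, 0], [0, 0, 0, -0.004, 0, 0, 0], [0, 0, 0, -0.004, 0, 0, 0], [0, 0, 0, -0.004, 0, 0, 0], [0, 0, 0, -0.004, 0, 0, 0], [0, 0, 0, 0, 0, 0, 0]]]'

```text
time: 5.6
eef_pos: [0.4587, -0.102, 0.1484]
ee_rot: [180.0, 0.0, 75.7]
wrist_force: [0.5, -0.1, -0.6]
grip_width: 0.002
gripper_force: 0.0
```

```bash
python3 -c "from h import *;m()"
```

```text
t 5.6 TCP machine mm [ -4.6 -84.5 148.4] [1.7999e+02 5.0000e-02 7.5660e+01] F [ 0.5 -0.1 -0.6] 0.0018620670628151745
```

Call:
play_rows --commands '[[[0, 0, 0, -0.004, 0, 0, 0], [0, 0, 0, -0.004, 0, 0, 0], [0, 0, 0, -0.004, 0, 0, 0], [0, 0, 0, -0.004, 0, 0, 0], [0, 0, 0, -0.004, 0, 0, 0], [0, 0, 0, -0.004, 0, 0, 0], [0, 0, 0, -0.004, 0, 0, 0]]]'

```text
time: 6.3
eef_pos: [0.4517, -0.1286, 0.1482]
ee_rot: [-180.0, -0.0, 75.7]
wrist_force: [0.6, 1.8, 1.8]
grip_width: -0.0
gripper_force: 1.0
```

```bash
python3 - <<'E'
from h import *
m()
a=camera("scene")["pixels"][175:255,260:360,::-1]
cv2.imwrite("pics/a3.png",cv2.resize(a,(600,480),interpolation=3))
E
```

```text
t 6.3 TCP machine mm [  -4.7 -112.1  148.2] [-179.98   -0.     75.69] F [0.6 1.8 1.8] -0.00012749842920108077
```

View pics/a3.png

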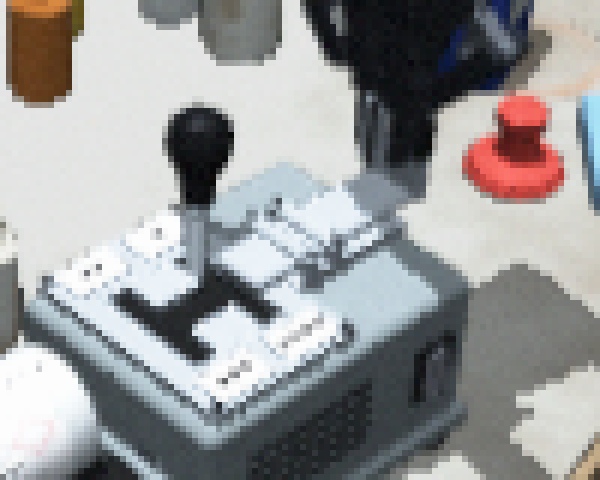

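The bolt has moved about two-thirds out: the H-gate is showing, with the bar end near (225,255). I continue gently to the stop.

Call:
play_rows --commands '[[[0, 0, 0, -0.004, 0, 0, 0], [0, 0, 0, -0.004, 0, 0, 0], [0, 0, 0, -0.003, 0, 0, 0], [0, 0, 0, -0.002, 0, 0, 0]]]'

```text
time: 6.75
eef_pos: [0.4486, -0.1403, 0.1481]
ee_rot: [-180.0, -0.1, 75.6]
wrist_force: [1.2, 7.4, 3.0]
grip_width: -0.004
gripper_force: 4.2
```

Call:
play_rows --commands '[[[0, 0, 0, -0.001, 0, 0, 0], [0, 0, 0, -0.001, 0, 0, 0]]]'

```text
time: 6.95
eef_pos: [0.4486, -0.1403, 0.1481]
ee_rot: [-180.0, -0.4, 75.6]
wrist_force: [2.5, 11.9, 2.8]
grip_width: -0.002
gripper_force: 6.2
```

```bash
python3 -c "from h import *;m()"
```

```text
t 6.95 TCP machine mm [  -4.7 -124.2  148.1] [-179.98   -0.35   75.64] F [ 2.5 11.9  2.8] -0.00232073726360146
```

Call:
play_rows --commands '[[[0, 0, 0, 0.004, 0, 0, 0], [0, 0, 0, 0.006, 0, 0, 0], [0, 0, 0, 0, 0, -0.02, 0], [0, 0, 0, 0, 0, -0.02, 0], [0, 0, 0, 0, 0, -0.02, 0], [0, 0, 0, 0.014, 0.014, 0, 0], [0, 0, 0, 0.014, 0.014, 0, 0], [0, 0, 0, 0.014, 0.014, 0, 0], [0, 0, 0, 0.014, 0.014, 0, 0], [0, 0, 0, 0.014, 0.014, 0, 0], [0, 0, 0, 0.014, 0.015, 0, 0], [0, 0, 0, 0, 0, 0, 0], [0, 0, 0, 0, 0, 0, 0]]]'

```text
time: 8.25
eef_pos: [0.5536, -0.0729, 0.208]
ee_rot: [-180.0, 0.1, 75.7]
wrist_force: [-0.9, 0.1, -1.2]
grip_width: -0.002
gripper_force: 0.0
```

```bash
python3 -c "from h import *;m()"
```

```text
t 8.25 TCP machine mm [ 79.9 -32.5 208. ] [-1.7996e+02  6.0000e-02  7.5740e+01] F [-0.9  0.1 -1.2] -0.0018569491921434887
```

Call:
play_rows --commands '[[[0, 0, 0, 0, 0, 0.012, 0], [0, 0, 0, 0, 0, 0.012, 0], [0, 0, 0, 0, 0, 0.012, 0], [0, 0, 0, 0, 0, 0.01, 0], [0, 0, 0, 0, 0, 0, 0]]]'

```text
time: 8.75
eef_pos: [0.5519, -0.0724, 0.1595]
ee_rot: [-179.7, -0.0, 75.7]
wrist_force: [0.3, -0.3, -0.3]
grip_width: 0.002
gripper_force: 0.0
```

Call:
play_rows --commands '[[[0, 0, 0, 0, -0.005, 0, 0], [0, 0, 0, 0, -0.005, 0, 0], [0, 0, 0, 0, -0.005, 0, 0], [0, 0, 0, 0, -0.005, 0, 0], [0, 0, 0, 0, -0.005, 0, 0], [0, 0, 0, 0, -0.005, 0, 0], [0, 0, 0, 0, -0.005, 0, 0], [0, 0, 0, 0, -0.005, 0, 0], [0, 0, 0, 0, -0.005, 0, 0], [0, 0, 0, 0, 0, 0, 0]]]'

```text
time: 9.75
eef_pos: [0.509, -0.0612, 0.1619]
ee_rot: [-179.9, -0.0, 75.7]
wrist_force: [0.4, 0.6, -0.1]
grip_width: -0.001
gripper_force: 0.1
```

```bash
python3 - <<'E'
from h import *
m()
c=camera("scene")
p=np.load("p.npy")
for x in(-.01,0,.01,.02): print(x,(6*(proj(c,w(p,[x,-.033,.163]))-[260,175])).round())
a=c["pixels"][175:255,260:360,::-1]
cv2.imwrite("pics/a4.png",cv2.resize(a,(600,480),interpolation=3))
E
```

```text
t 9.75 TCP machine mm [ 33.9 -32.5 161.9] [-179.9   -0.    75.7] F [ 0.4  0.6 -0.1] -0.001033485915257837
-0.01 [[269. 179.]]
0 [[252. 169.]]
0.01 [[236. 158.]]
0.02 [[219. 148.]]
```

View pics/a4.png

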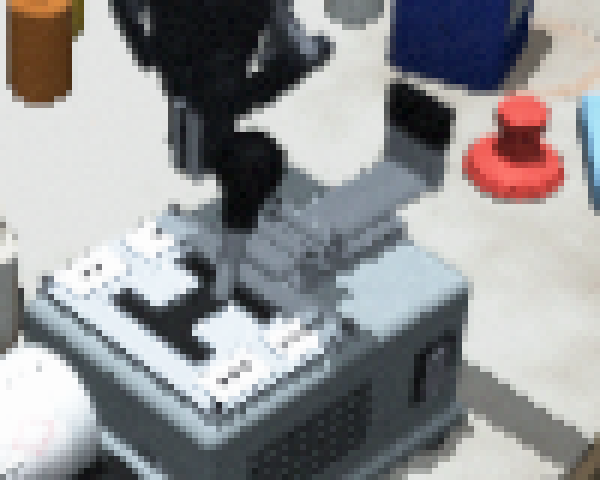

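Knob at (252,162) is just rear of neutral by about 5 mm, and the tab is fully out at (420,130). I nudge 4 mm more, then go round to the knob's right side.

Call:
play_rows --commands '[[[0, 0, 0, 0, -0.004, 0, 0], [0, 0, 0, 0, 0, 0, 0], [0, 0, 0, 0, 0.006, 0, 0], [0, 0, 0, 0, 0.006, 0, 0], [0, 0, 0, -0.012, 0, 0, 0], [0, 0, 0, -0.012, 0, 0, 0], [0, 0, 0, -0.012, 0, 0, 0], [0, 0, 0, 0, 0, 0, 0], [0, 0, 0, 0, -0.014, 0, 0], [0, 0, 0, 0, -0.014, 0, 0], [0, 0, 0, 0, -0.013, 0, 0], [0, 0, 0, 0, 0, 0, 0], [0, 0, 0, 0, 0, 0, 0]]]'

```text
time: 11.1
eef_pos: [0.4696, -0.0885, 0.1625]
ee_rot: [179.9, -0.0, 75.7]
wrist_force: [-0.1, -0.4, -0.3]
grip_width: -0.002
gripper_force: 0.0
```

```bash
python3 -c "from h import *;m()"
```

```text
t 11.1 TCP machine mm [  2.6 -68.8 162.5] [ 1.7995e+02 -1.0000e-02  7.5670e+01] F [-0.1 -0.4 -0.3] -0.0015717942152599612
```

Call:
play_rows --commands '[[[0, 0, 0, 0.005, 0, 0, 0], [0, 0, 0, 0.005, 0, 0, 0], [0, 0, 0, 0.005, 0, 0, 0], [0, 0, 0, 0.005, 0, 0, 0], [0, 0, 0, 0.005, 0, 0, 0], [0, 0, 0, 0.005, 0, 0, 0], [0, 0, 0, 0, 0, 0, 0]]]'

```text
time: 11.8
eef_pos: [0.477, -0.0586, 0.1623]
ee_rot: [180.0, -0.0, 75.7]
wrist_force: [0.4, -1.1, 0.6]
grip_width: -0.003
gripper_force: 0.4
```

Call:
play_rows --commands '[[[0, 0, 0, 0.005, 0, 0, 0], [0, 0, 0, 0.005, 0, 0, 0], [0, 0, 0, 0.005, 0, 0, 0], [0, 0, 0, 0.005, 0, 0, 0], [0, 0, 0, 0.005, 0, 0, 0], [0, 0, 0, 0.005, 0, 0, 0], [0, 0, 0, 0.004, 0, 0, 0], [0, 0, 0, 0.004, 0, 0, 0]]]'

```text
time: 12.6
eef_pos: [0.4862, -0.0221, 0.1621]
ee_rot: [-180.0, 0.0, 75.7]
wrist_force: [0.9, -1.3, -0.6]
grip_width: -0.002
gripper_force: 0.7
```

Call:
play_rows --commands '[[[0, 0, 0, 0.002, 0, 0, 0], [0, 0, 0, 0.002, 0, 0, 0]]]'

```text
time: 12.8
eef_pos: [0.4869, -0.0184, 0.162]
ee_rot: [-180.0, 0.0, 75.7]
wrist_force: [0.4, -2.2, -0.2]
grip_width: 0.003
gripper_force: 0.6
```

```bash
python3 -c "from h import *;m()"
```

```text
t 12.8 TCP machine mm [  1.7   3.5 162. ] [-1.7996e+02  1.0000e-02  7.5700e+01] F [ 0.4 -2.2 -0.2] 0.003365607712577384
```

Call:
play_rows --commands '[[[0, 0, 0, 0.002, 0, 0, 0], [0, 0, 0, 0.002, 0, 0, 0]]]'

```text
time: 13.0
eef_pos: [0.4878, -0.0146, 0.162]
ee_rot: [-179.9, 0.0, 75.7]
wrist_force: [-0.1, -2.0, -1.7]
grip_width: -0.001
gripper_force: 0.7
```

Call:
play_rows --commands '[[[0, 0, 0, 0.0015, 0, 0, 0], [0, 0, 0, 0.0015, 0, 0, 0]]]'

```text
time: 13.2
eef_pos: [0.4885, -0.0118, 0.1621]
ee_rot: [-180.0, 0.0, 75.7]
wrist_force: [-0.7, -3.5, -1.8]
grip_width: 0.002
gripper_force: 1.6
```

```bash
python3 - <<'E'
from h import *
m()
c=camera("scene")
p=np.load("p.npy")
for x in(-.01,0,.01):
  for y in(.025,.033,.038): print(x,y,(6*(proj(c,w(p,[x,y,.163]))-[260,175])).round())
a=c["pixels"][175:255,260:360,::-1]
cv2.imwrite("pics/a5.png",cv2.resize(a,(600,480),interpolation=3))
E
```

```text
t 13.2 TCP machine mm [  1.6  10.2 162.1] [-1.7995e+02  3.0000e-02  7.5700e+01] F [-0.7 -3.5 -1.8] 0.0021023863311409327
-0.01 0.025 [[169. 236.]]
-0.01 0.033 [[155. 244.]]
-0.01 0.038 [[146. 249.]]
0 0.025 [[153. 224.]]
0 0.033 [[139. 232.]]
0 0.038 [[130. 237.]]
0.01 0.025 [[136. 213.]]
0.01 0.033 [[122. 221.]]
0.01 0.038 [[113. 226.]]
```

View pics/a5.png

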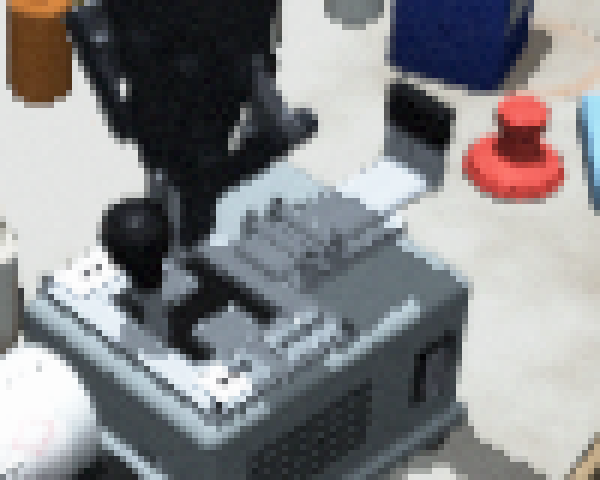

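The knob at (137,230) is at about (0,+34 mm), in line with the left slot. I go behind it and push it forward.

Call:
play_rows --commands '[[[0, 0, 0, -0.006, 0, 0, 0], [0, 0, 0, -0.008, 0, 0, 0], [0, 0, 0, 0, 0.011, 0, 0], [0, 0, 0, 0, 0.011, 0, 0], [0, 0, 0, 0, 0.011, 0, 0], [0, 0, 0, 0, 0.011, 0, 0], [0, 0, 0, 0, 0, 0, 0], [0, 0, 0, 0.012, 0, 0, 0], [0, 0, 0, 0.012, 0, 0, 0], [0, 0, 0, 0.012, 0, 0, 0], [0, 0, 0, 0, 0, 0, 0], [0, 0, 0, 0, 0, 0, 0]]]'

```text
time: 14.45
eef_pos: [0.5368, -0.0006, 0.1623]
ee_rot: [-180.0, 0.0, 75.8]
wrist_force: [0.4, -0.9, 0.7]
grip_width: -0.002
gripper_force: 0.0
```

Call:
play_rows --commands '[[[0, 0, 0, 0, -0.005, 0, 0], [0, 0, 0, 0, -0.005, 0, 0], [0, 0, 0, 0, -0.005, 0, 0], [0, 0, 0, 0, -0.005, 0, 0], [0, 0, 0, 0, -0.005, 0, 0], [0, 0, 0, 0, -0.005, 0, 0]]]'

```text
time: 15.05
eef_pos: [0.508, 0.0059, 0.1628]
ee_rot: [179.9, -0.0, 75.7]
wrist_force: [1.6, 0.8, 1.0]
grip_width: -0.002
gripper_force: 0.8
```

```bash
python3 -c "from h import *;m()"
```

```text
t 15.05 TCP machine mm [ 16.   32.3 162.8] [179.91  -0.    75.68] F [1.6 0.8 1. ] -0.0022971969754189635
```

Call:
play_rows --commands '[[[0, 0, 0, 0, -0.004, 0, 0], [0, 0, 0, 0, -0.004, 0, 0], [0, 0, 0, 0, -0.004, 0, 0], [0, 0, 0, 0, -0.004, 0, 0], [0, 0, 0, 0, -0.003, 0, 0]]]'

```text
time: 15.55
eef_pos: [0.4889, 0.0107, 0.1619]
ee_rot: [-180.0, 0.0, 75.7]
wrist_force: [2.3, -0.6, -0.9]
grip_width: 0.001
gripper_force: 1.1
```

Call:
play_rows --commands '[[[0, 0, 0, 0, -0.002, 0, 0], [0, 0, 0, 0, -0.002, 0, 0]]]'

```text
time: 15.75
eef_pos: [0.4853, 0.0118, 0.162]
ee_rot: [-180.0, -0.0, 75.7]
wrist_force: [1.4, 0.1, -1.3]
grip_width: 0.003
gripper_force: 1.1
```

Call:
play_rows --commands '[[[0, 0, 0, 0, -0.002, 0, 0], [0, 0, 0, 0, 0, 0, 0]]]'

```text
time: 15.95
eef_pos: [0.4838, 0.0122, 0.1623]
ee_rot: [180.0, -0.0, 75.7]
wrist_force: [2.4, -1.7, -2.4]
grip_width: -0.001
gripper_force: 1.5
```

```bash
python3 -c "from h import *;m()"
```

```text
t 15.95 TCP machine mm [ -9.   32.3 162.3] [ 1.7996e+02 -1.0000e-02  7.5690e+01] F [ 2.4 -1.7 -2.4] -0.0012413528302345103
```

Continue in small steps until the force shows the slot end.

Call:
play_rows --commands '[[[0, 0, 0, 0, -0.0015, 0, 0], [0, 0, 0, 0, -0.0015, 0, 0]]]'

```text
time: 16.15
eef_pos: [0.4829, 0.0124, 0.1627]
ee_rot: [179.7, -0.0, 75.7]
wrist_force: [10.3, -2.4, -6.9]
grip_width: 0.001
gripper_force: 5.0
```

Call:
play_rows --commands '[[[0, 0, 0, 0, -0.0015, 0, 0], [0, 0, 0, 0, 0, 0, 0]]]'

```text
time: 16.35
eef_pos: [0.4826, 0.0125, 0.1631]
ee_rot: [179.5, -0.0, 75.7]
wrist_force: [11.5, -2.3, -8.3]
grip_width: -0.0
gripper_force: 5.4
```

Call:
play_rows --commands '[[[0, 0, 0, 0, -0.0015, 0, 0], [0, 0, 0, 0, 0, 0, 0]]]'

```text
time: 16.55
eef_pos: [0.4823, 0.0125, 0.1634]
ee_rot: [179.3, -0.0, 75.7]
wrist_force: [12.9, -3.4, -8.8]
grip_width: -0.002
gripper_force: 6.7
```

```bash
python3 -c "from h import *;m()"
```

```text
t 16.55 TCP machine mm [-10.5  32.2 163.4] [ 1.7933e+02 -3.0000e-02  7.5660e+01] F [12.9 -3.4 -8.8] -0.002007817918703743
```

Call:
play_rows --commands '[[[0, 0, 0, 0, 0.006, 0, 0], [0, 0, 0, 0, 0.008, 0, 0], [0, 0, 0, 0, 0, -0.015, 0], [0, 0, 0, 0, 0, -0.015, 0], [0, 0, 0, 0, 0, -0.015, 0], [0, 0, 0, -0.021, 0, 0, 0], [0, 0, 0, -0.021, 0, 0, 0], [0, 0, 0, -0.021, 0, 0, 0], [0, 0, 0, -0.021, 0, 0, 0], [0, 0, 0, -0.021, 0, 0, 0], [0, 0, 0, -0.021, 0, 0, 0], [0, 0, 0, -0.021, 0, 0, 0], [0, 0, 0, -0.021, 0, 0, 0], [0, 0, 0, -0.021, 0, 0, 0], [0, 0, 0, -0.021, 0, 0, 0], [0, 0, 0, 0, 0, 0, 0], [0, 0, 0, 0, 0, 0, 0]]]'

```text
time: 18.25
eef_pos: [0.4391, -0.1928, 0.207]
ee_rot: [-179.9, -0.1, 75.6]
wrist_force: [0.4, 0.0, -0.2]
grip_width: -0.0
gripper_force: 0.0
```

```bash
python3 - <<'E'
from h import *
m()
c=camera("scene");d=camera("top")
p=np.load("p.npy")
print((6*(proj(c,w(p,[-.0405,.033,.1577]))-[260,175])).round())
a=c["pixels"][165:265,250:360,::-1];b=d["pixels"][195:265,225:320,::-1]
a=cv2.resize(a,(396,360),interpolation=3);b=cv2.resize(b,(400,295),interpolation=3)
print((3.6*(proj(c,w(p,[-.0405,.033,.1577]))-[250,165])).round())
o=np.zeros((360,800,3),np.uint8);o[:,:396]=a;o[:295,400:]=b;cv2.imwrite("pics/a6.png",o)
E
```

```text
t 18.25 TCP machine mm [  -0.7 -177.4  207. ] [-1.7991e+02 -8.0000e-02  7.5630e+01] F [ 0.4  0.  -0.2] -5.010913918415314e-05
[[206. 289.]]
[[160. 210.]]
```

View pics/a6.png

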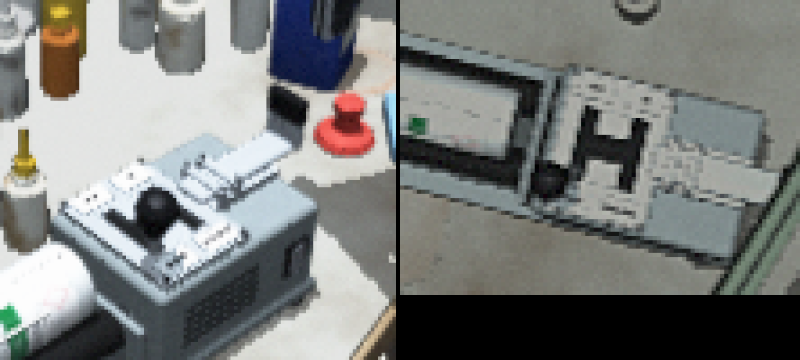

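The lever knob at (155,208) in the scene view is home in the front-left slot, and the bolt is clear with its tab at (287,110). Now I lower and push the bolt shut.

Call:
play_rows --commands '[[[0, 0, 0, 0, 0, 0.01, 0], [0, 0, 0, 0, 0, 0.01, 0], [0, 0, 0, 0, 0, 0.01, 0], [0, 0, 0, 0, 0, 0.01, 0], [0, 0, 0, 0, 0, 0.01, 0], [0, 0, 0, 0, 0, 0.009, 0], [0, 0, 0, 0, 0, 0, 0]]]'

```text
time: 19.05
eef_pos: [0.4384, -0.1925, 0.1464]
ee_rot: [-179.8, -0.1, 75.7]
wrist_force: [0.2, -0.7, -0.7]
grip_width: -0.0
gripper_force: 0.0
```

Call:
play_rows --commands '[[[0, 0, 0, 0.005, 0, 0, 0], [0, 0, 0, 0.005, 0, 0, 0], [0, 0, 0, 0.005, 0, 0, 0], [0, 0, 0, 0.005, 0, 0, 0], [0, 0, 0, 0.005, 0, 0, 0], [0, 0, 0, 0.005, 0, 0, 0]]]'

```text
time: 19.65
eef_pos: [0.4472, -0.1643, 0.1487]
ee_rot: [179.9, 0.1, 75.7]
wrist_force: [-1.2, -1.9, 0.5]
grip_width: -0.003
gripper_force: 1.1
```

Call:
play_rows --commands '[[[0, 0, 0, 0.004, 0, 0, 0], [0, 0, 0, 0.004, 0, 0, 0], [0, 0, 0, 0.004, 0, 0, 0], [0, 0, 0, 0.004, 0, 0, 0], [0, 0, 0, 0.004, 0, 0, 0], [0, 0, 0, 0.004, 0, 0, 0]]]'

```text
time: 20.25
eef_pos: [0.4531, -0.1407, 0.1484]
ee_rot: [180.0, 0.0, 75.7]
wrist_force: [0.3, -2.0, 1.2]
grip_width: 0.002
gripper_force: 1.0
```

```bash
python3 -c "from h import *;m()"
```

```text
t 20.25 TCP machine mm [  -0.3 -123.5  148.4] [1.7997e+02 1.0000e-02 7.5690e+01] F [ 0.3 -2.   1.2] 0.0017945335331686003
```

Call:
play_rows --commands '[[[0, 0, 0, 0.004, 0, 0, 0], [0, 0, 0, 0.004, 0, 0, 0], [0, 0, 0, 0.004, 0, 0, 0], [0, 0, 0, 0.003, 0, 0, 0]]]'

```text
time: 20.65
eef_pos: [0.4566, -0.126, 0.1482]
ee_rot: [-180.0, -0.0, 75.7]
wrist_force: [0.9, -2.7, 1.4]
grip_width: 0.003
gripper_force: 1.0
```

Call:
play_rows --commands '[[[0, 0, 0, 0.003, 0, 0, 0], [0, 0, 0, 0.002, 0, 0, 0]]]'

```text
time: 20.85
eef_pos: [0.4578, -0.1213, 0.1482]
ee_rot: [-180.0, 0.0, 75.7]
wrist_force: [0.3, -3.0, 0.6]
grip_width: 0.001
gripper_force: 1.0
```

Call:
play_rows --commands '[[[0, 0, 0, 0.002, 0, 0, 0], [0, 0, 0, 0.001, 0, 0, 0]]]'

```text
time: 21.05
eef_pos: [0.4585, -0.1185, 0.1482]
ee_rot: [-180.0, -0.0, 75.7]
wrist_force: [0.2, -1.9, 0.1]
grip_width: 0.003
gripper_force: 1.0
```

```bash
python3 -c "from h import *;m()"
```

```text
t 21.05 TCP machine mm [  -0.6 -100.5  148.2] [-180.    -0.    75.7] F [ 0.2 -1.9  0.1] 0.0032428358398322644
```

Call:
play_rows --commands '[[[0, 0, 0, 0.0015, 0, 0, 0], [0, 0, 0, 0.0015, 0, 0, 0]]]'

```text
time: 21.25
eef_pos: [0.4592, -0.1157, 0.1482]
ee_rot: [-180.0, 0.0, 75.7]
wrist_force: [0.7, -3.2, -0.7]
grip_width: -0.003
gripper_force: 1.0
```

Call:
play_rows --commands '[[[0, 0, 0, 0.0015, 0, 0, 0], [0, 0, 0, 0.001, 0, 0, 0]]]'

```text
time: 21.45
eef_pos: [0.4598, -0.1132, 0.1482]
ee_rot: [-180.0, -0.0, 75.7]
wrist_force: [1.7, -1.9, -0.5]
grip_width: 0.004
gripper_force: 1.0
```

```bash
python3 -c "from h import *;m()"
```

```text
t 21.45 TCP machine mm [ -0.7 -95.1 148.2] [-179.99   -0.     75.7 ] F [ 1.7 -1.9 -0.5] 0.0040952514692510185
```

Call:
play_rows --commands '[[[0, 0, 0, 0.0015, 0, 0, 0], [0, 0, 0, 0.001, 0, 0, 0]]]'

```text
time: 21.65
eef_pos: [0.4602, -0.112, 0.1483]
ee_rot: [-180.0, 0.2, 75.7]
wrist_force: [-1.6, -7.9, 0.4]
grip_width: 0.001
gripper_force: 4.2
```

Call:
play_rows --commands '[[[0, 0, 0, 0.0015, 0, 0, 0], [0, 0, 0, 0.001, 0, 0, 0]]]'

```text
time: 21.85
eef_pos: [0.4603, -0.1118, 0.1485]
ee_rot: [-180.0, 0.5, 75.8]
wrist_force: [-3.1, -15.3, 0.7]
grip_width: 0.001
gripper_force: 7.9
```

```bash
python3 -c "from h import *;m()"
```

```text
t 21.85 TCP machine mm [ -0.6 -93.7 148.5] [-179.98    0.47   75.76] F [ -3.1 -15.3   0.7] 0.0005689132548076372
```

The bolt is at its stop. I back off, rise clear and check.

Call:
play_rows --commands '[[[0, 0, 0, -0.005, 0, 0, 0], [0, 0, 0, -0.01, 0, 0, 0], [0, 0, 0, -0.015, 0, 0, 0], [0, 0, 0, -0.015, 0, 0, 0], [0, 0, 0, 0, 0, -0.02, 0], [0, 0, 0, 0, 0, -0.02, 0], [0, 0, 0, 0, 0, -0.02, 0], [0, 0, 0, -0.02, 0, -0.02, 0], [0, 0, 0, -0.03, 0, 0, 0], [0, 0, 0, -0.03, 0, 0, 0], [0, 0, 0, 0, 0, 0, 0], [0, 0, 0, 0, 0, 0, 0], [0, 0, 0, 0, 0, 0, 0]]]'

```text
time: 23.15
eef_pos: [0.43, -0.2286, 0.2278]
ee_rot: [-179.9, -0.1, 75.7]
wrist_force: [-0.7, -0.8, -0.0]
grip_width: -0.002
gripper_force: 0.0
```

```bash
python3 - <<'E'
from h import *
m()
c=camera("scene");d=camera("top")
a=c["pixels"][165:265,250:360,::-1];b=d["pixels"][195:265,225:320,::-1]
a=cv2.resize(a,(396,360),interpolation=3);b=cv2.resize(b,(400,295),interpolation=3)
o=np.zeros((360,800,3),np.uint8);o[:,:396]=a;o[:295,400:]=b;cv2.imwrite("pics/a7.png",o)
E
```

```text
t 23.15 TCP machine mm [  -0.6 -214.3  227.8] [-1.7994e+02 -8.0000e-02  7.5720e+01] F [-0.7 -0.8 -0. ] -0.0016985940148934178
```

View pics/a7.png

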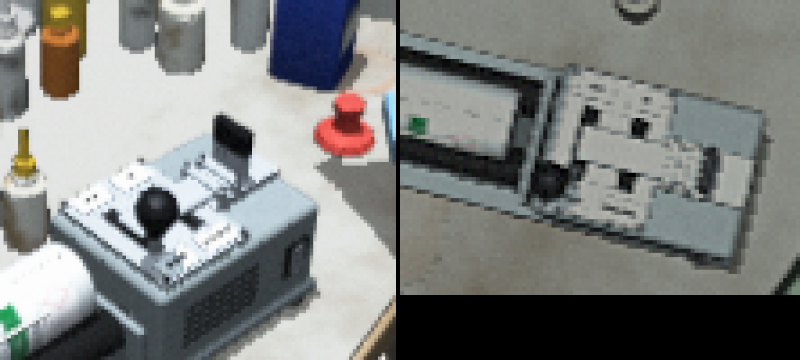

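The bolt lies shut across the gate (top view 580–740, tab at (710,172)), and the lever is home front-left with its knob at (155,212). The bottle is still in place.

```bash
python3 -c "from plant import job_done;print(job_done())"
```

```text
the job is handed in; nothing more can be done
None
```

The job is handed in: the bolt was pushed fully out, the lever pushed home in the three-dot slot (front left) and the bolt pushed back shut, with the bottle still on the rollers.

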